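Level the wheel-balancing stand, then lay the grinding wheel on its ways

TASK

The grinding-wheel balancing stand rocks and is out of level: turn its two levelling screws until it stands firm on all four feet with the bubble of its round level inside the printed circle. Then lift the grinding wheel with its arbor out of the wooden saddle and lay it gently on the stand, the arbor square across both ways, the wheel hanging midway between them and well clear of the end pins. Leave it lying still, the stand still firm and level.

Things in the scene. Friction and masses are not known exactly. Their poses are not given: they have to be found in the camera images.
- stand: Balancing stand, 3.3 kg, loose: grey T-shaped casting. Origin at bench height midway between the ways; x runs along the ways, from the cross-beam to the rear, y left, z up. Cross-beam (288 mm wide, top at z = 36 mm) at x = -85 mm; sole plate x -57 to 93, y -62 to 62 mm, top at z = 34 mm. Its weight lies nearer the screws: both screw feet always bear, out of level one fixed foot may hang free.
- ways_centre (a point): Middle between the tops of the two level ways, at z = 105 mm of the stand. The ways are flat-topped steel bars 6 mm wide and 140 mm long along the stand's x at y = -47 and +47 mm, on uprights; pins stand 12 mm above both ends at x = -66 and +66 mm. The space between the uprights (82 mm) is open down to the sole plate.
- left_knob (a point): Middle of the left levelling screw's round fluted steel knob, on the stand at x = -85, y = +120 mm: 40 mm across, 22 mm high, centre 67 mm and top 78 mm over the bench, boss below ends at 46 mm. Clockwise from above raises this corner, 8 mm a turn; the knob keeps its height over the bench. Stiff (0.05 N m), stays put; needs at most 2 rad, either way.
- right_knob (a point): The same for the right levelling screw, on the stand at x = -85, y = -120 mm: middle of its knob. Nothing higher than a knob stands within 70 mm of either axis.
- vial_centre (a point): Centre of the round bull's-eye level (aluminium cup 54 mm across, white dial) on the cross-beam at x = -95, y = 0, z = 52 mm of the stand; a thin dark circle of 8.5 mm radius is printed round the centre.
- bubble_mark (a point): Centre of the level's bubble (dark oval, 11 mm across). From vial_centre it moves towards the higher side, 0.8 mm for each mrad of tilt (up to 16.8 mm along each axis of the stand); it settles within half a second of a movement.
- left_screw_foot: Rubber-domed foot of the left levelling screw, 31 mm across, one piece with its spindle and knob; origin at its lowest point, which stands on the bench.
- right_screw_foot: Foot of the right levelling screw, as the left one.
- left_fixed_foot: Left fixed foot, at x = 75, y = +50 mm of the stand: hard rubber dome, 31 mm across, origin at its lowest point. It carries about 6 N when the stand is level and gives 1 mm for 22 N.
- right_fixed_foot: Right fixed foot, at x = 75, y = -50 mm of the stand, as the left one.
- wheel: Grey grinding wheel, 120 mm in diameter, 20 mm thick, on a steel arbor 14 mm in diameter and 150 mm long; 0.55 kg, loose. Origin at its centre; y along the arbor. Flanges of 42 mm diameter on both faces reach to 17.5 mm from the middle, a 25 mm nut on the +y side to 27 mm. Can be pinched across its thickness at the top of the rim. On the ways its centre is at z = 112 mm of the stand.
- saddle: Wooden saddle, fixed to the bench, where the wheel waits: base 110 x 124 x 12 mm, two uprights 14 mm thick at y = -50 and +50 mm with V notches, 93 mm high; the arbor lies along the saddle's y, its axis 78 mm over the bench. Origin at bench height in the middle. Behind it stands the bench grinder (world x over 0.53, y -0.37 to -0.07, z to 0.24 m): carry the wheel round in front.

How it is judged (in metres and radians):
On the way, in this order (a step that is already met when the one before it is completed fails the run):
1. with the fingers off, the stand is level within 4 mrad and all four feet bear on the bench (angle between stand's own z axis and vertical below 0.004 rad and contact force between each of left_screw_foot, right_screw_foot, left_fixed_foot, right_fixed_foot and anything else above 1 N and contact force between the fingers and stand below 0.2 N), for 0.5 s.
2. the wheel lies on the ways, released (z of wheel in the frame of stand between 0.109 and 0.115 m and x of wheel in the frame of stand between -0.05 and 0.05 m and y of wheel in the frame of stand between -0.02 and 0.02 m and angle between the y axis of wheel and the y axis of stand, either way round below 0.12 rad and contact force between the fingers and wheel below 0.2 N and linear speed of wheel below 0.02 m/s), for 0.3 s.
At the end, for the whole second after the job is handed in: The stand is level within 4 mrad and all four feet bear (over 1 N each); the arbor lies on both ways (centre 109 to 115 mm over the stand's origin), within 50 mm of the middle along them and 20 mm across, square within 0.12 rad, slower than 20 mm/s; the fingers are off (all of step 1 and all of step 2); the robot touches nothing.
It fails at once if the wheel is knocked or dropped against the stand (over 60 N) (contact force between wheel and stand above 60 N).
It also fails if it takes over 64 s, if anything falls off the work surface, if the arm or the gripper's body presses on something with over 40 N, if the wrist force passes 120 N, or if a joint passes its speed limit or range.

ROBOT

A 7-joint arm with a two-finger parallel gripper is mounted at the origin on a cart in front of the work surface, level with it; the furniture and walls round the work are solid. World frame = base frame: x ahead of the robot, y to its left, z up, the work surface at z = 0. Lengths are in m, angles in degrees, forces in N, time in s.
With the tool pointing down it reaches from about 0.35 to 0.9 m from the base axis. Payload 8.1 kg.
Tool frame: the origin (TCP) lies at the very end of the fingers, on their centre line; the grasp point (between the pads) lies 19 mm behind it; z points along the fingers, y is the line along which they close (so a half turn about z gives the same grasp; the last joint's range is limited). The gripper opens to 92 mm and grips with 3 to 60 N. Pads are 19 mm wide; open, the fingers measure 130 mm over their backs; the gripper's body (75 mm by 190 mm) begins 47 mm behind the grasp point.
Start: joints at [60.183, 24.895, 1.432, 90.138, -0.665, 64.973, -4.303], TCP at [0.254, -0.571, 0.227] pointing down, gripper open.
Joint ranges: [-149.89, 149.89], [-25.12, 119.58], [-72.63, 75.52], [4.76, 147.25], [-75.54, 255.54], [6.69, 114.76], [-157.13, 157.13]. Speed limits (degrees/s): [127.2, 127.2, 172.46, 172.46, 180, 180, 180].

INTERFACE

Orientations are given as [roll, pitch, yaw] about the fixed x, y, z axes, in that order (R = Rz(yaw) Ry(pitch) Rx(roll)).
In Python, from plant import sensors, capture, camera_model, workorder, search_frame, cut_out, landmark_of gives the robot as it stands. The module is installed in compiled form; this text tells all that it offers.
- The arm moves only by the tool jog_arm, never from a script. Its argument "motion" is a list of rows, each a list of 6 numbers: the shift along the tool's x, y, z normalised to -1 to 1, where 1 is 0.6 m, then the turn, a rotation vector about the tool's x, y, z normalised to -1 to 1, where 1 is 30 degrees. A call has exactly 8 rows; each row is the pose to reach, as a shift and turn from the pose commanded when the call began, along the tool's axes at that moment; what a row does not reach only later rows make up. A row lasts 1/12 s, in which the tool goes at most 41.7 mm and 7.16 degrees, less where a joint would pass 70% of its speed; a pose out of reach is approached as far as the arm can. A call with a number of a shift or a turn outside -1 to 1 is refused whole. A call with a gripper value outside its range is refused whole. "jaw" is the opening, from -1 (shut) to 1 (fully open), set as the call begins (left out, the last holds). The fingers move at their own pace and stop on an object; "newtons" is the grip in N (left out, the last holds). Time passes only in rows, so rows that repeat a pose let the fingers close, or fill a call up. It gives the time, the measured TCP pose, the force, the opening and the grip force at its end, in the units of the state.
- sensors.read_state(): the state, without advancing time (a new reading comes with each control period).
- capture(name): name is "scene" or "top" or "wrist"; returns the picture (480x640x3 uint8, red, green, blue); there is no depth.
- camera_model(name): a dict with "mtx" (3x3 intrinsics, pixels), "k1" (the pictures are not rectified: a ray, as slopes to the right and down, at radius r is drawn at 1 + k1 r^2 times it, then the intrinsics apply), "R" (3x3) and "t" (3): a world point X has camera coordinates R X + t; the wrist camera has in their place "tool_from_camera" (4x4, takes a point from camera to tool coordinates, whose origin is the TCP and whose axes are the flange's). Camera axes: x right, y down, z forward; pixel columns grow to the right and rows downward; lengths in m; the calibration is good to about 2 mm. A picture is of the moment at which its call begins: read the wrist's pose just before it. camera_model takes no time and is no camera call.
- workorder.sign_off(): hands the job in; it is judged then, once.
Trained networks look in the newest picture that a camera, given by its name, has taken for a name from the list of things; names that differ only in an ending like _2 or _b are one class to them, and where a whole thing is asked for, a point or a joint stands for the part that bears it (a point fixed in the world has none). Each returns a list of dicts, best first, with "confidence" (0 to 1); they miss things now and then, are a little off and sometimes report something else, mostly with a low value. They report only what shows in the picture. A call takes as long as a camera call.
- search_frame(camera, query): "box" ([left, top, width, height] in pixels, round what is visible of it).
- cut_out(camera, query): "mask" (480x640 bool, what is visible of it) and "box" ([left, top, width, height] in pixels, round what is visible of it).
- landmark_of(camera, query): "xy" ([column, row] in pixels: a listed point, or the origin of a listed thing).
The state is a dict: "time": time; "joint_pos": joint angles; "joint_velocities": joint speeds; "joint_torque": joint torques, N m; "tcp_pos": TCP position; "orientation": TCP orientation; "force": force on the tool from outside, world axes, zero at the start; "wrist_torque": the same for the moment, N m; "finger_gap": finger opening in m; "grip_force": force on a finger pad.
Only numpy, scipy, OpenCV 4.12 (cv2) and the standard library are available. Lean on these libraries where they do the work, as an engineer would, in place of code of your own. Each camera call takes 0.05 s, during which the arm holds its last target. There are 200 camera calls.

## Working session

There is one attempt and no reset: what is moved stays moved. The work goes in short steps, Python scripts to look and compute and a tool call to move; the robot and the scene stay as the last step left them, time stands still between calls to the robot, and variables do not carry over. Pictures are saved under pics/ and viewed, at most 10 in all, crops included, and the job is handed in when it is done.

Besides the shell and the picture viewer there is one more tool, called after ">>>" in YAML: its name, and indented under it one key for each argument. jog_arm: Moves the arm, as the interface text tells. Its arguments: {"type":"object","properties":{"motion":{"type":"array","items":{"type":"array","items":{"type":"number"}}},"jaw":{"type":"number"},"newtons":{"type":"number"}},"required":["motion"]}

```bash
mkdir -p pics; cat > h.py <<'E'
import numpy as np, cv2
from scipy.spatial.transform import Rotation as Ro
from plant import sensors, capture, camera_model, workorder, search_frame, cut_out, landmark_of
def tool():
    s=sensors.read_state(); T=np.eye(4)
    T[:3,:3]=Ro.from_euler('xyz',s['orientation'],degrees=True).as_matrix(); T[:3,3]=s['tcp_pos']; return T
def ray(cam,xy,T=None):
    m=camera_model(cam); K=np.array(m['mtx']); d=[(xy[0]-K[0,2])/K[0,0],(xy[1]-K[1,2])/K[1,1]]
    d=np.array(d); u=d.copy()
    for _ in range(20): u=d/(1+m['k1']*(u@u))
    v=np.array([u[0],u[1],1.])
    if cam=='wrist':
        C=T@np.array(m['tool_from_camera']); return C[:3,3],C[:3,:3]@v
    R=np.array(m['R']);t=np.array(m['t']); return -R.T@t,R.T@v
def atz(cam,xy,z,T=None):
    o,v=ray(cam,xy,T); return o+v*(z-o[2])/v[2]
def lm(cam,q,z,T=None,n=1):
    r=landmark_of(cam,q)[:n]
    return [(round(a['confidence'],2),np.round(a['xy'],1),np.round(atz(cam,a['xy'],z,T),4)) for a in r]
E
cat > a.py <<'E'
from h import *
s=sensors.read_state(); print(s)
for c in ['scene','top']:
    im=capture(c); cv2.imwrite(f'pics/{c}0.png',im[:,:,::-1])
    for q,z in [('left_knob',.067),('right_knob',.067),('vial_centre',.052),('bubble_mark',.052),('ways_centre',.105),('wheel',.078),('saddle',0),('stand',0)]:
        print(c,q,lm(c,q,z,n=2))
E
python3 a.py
```

```text
{'time': 0.0, 'joint_pos': array([60.18316384, 24.93651522,  1.42986687, 90.19051828, -0.66386308,
       64.97314041, -4.30179275]), 'joint_velocities': array([ 0.01685318,  0.06908921, -0.0177556 , -0.03199623,  0.07978518,
        0.05144451,  0.02116643]), 'joint_torque': array([-1.12582176e-03, -6.67827559e+01,  9.84255038e-01, -3.14455533e+01,
       -6.05967036e-02,  4.27503360e-02,  1.67203784e-04]), 'tcp_pos': array([ 0.25333346, -0.5707806 ,  0.22593453]), 'orientation': array([-1.79908522e+02,  8.60698821e-03,  2.39366156e+01]), 'force': array([-0.18753407,  0.48707167,  0.71749816]), 'wrist_torque': array([ 0.01785168, -0.05377598, -0.00187371]), 'grip_force': 0.0, 'finger_gap': 0.09165175083590116}
scene left_knob [(0.56, array([234.4, 314.6]), array([0.4548, 0.2636, 0.067 ]))]
scene right_knob [(0.49, array([328.3, 268. ]), array([0.4458, 0.0225, 0.067 ]))]
scene vial_centre [(0.81, array([286.9, 298.3]), array([0.4387, 0.1439, 0.052 ])), (0.28, array([239.4, 336.1]), array([0.4122, 0.2802, 0.052 ]))]
scene bubble_mark []
scene ways_centre [(0.6, array([260.8, 254.9]), 
[... 464 characters left out ...]
2713, 0.067 ])), (0.6, array([459.8, 272.8]), array([ 0.4387, -0.3444,  0.067 ]))]
top right_knob [(0.77, array([304.3, 272.9]), array([0.4424, 0.0233, 0.067 ])), (0.59, array([254.9, 235.8]), array([0.531 , 0.1393, 0.067 ]))]
top vial_centre [(0.63, array([252. , 270.7]), array([0.4491, 0.1479, 0.052 ]))]
top bubble_mark []
top ways_centre [(0.56, array([255. , 229.9]), array([0.5412, 0.135 , 0.105 ])), (0.28, array([304.4, 270.5]), array([0.447 , 0.0223, 0.105 ]))]
top wheel [(0.42, array([252. , 230.7]), array([0.5421, 0.1449, 0.078 ]))]
top saddle [(0.95, array([462.1, 269.5]), array([ 0.4482, -0.3671,  0.    ]))]
top stand [(0.83, array([258.2, 236.1]), array([0.536 , 0.1382, 0.    ]))]
```

View pics/scene0.png

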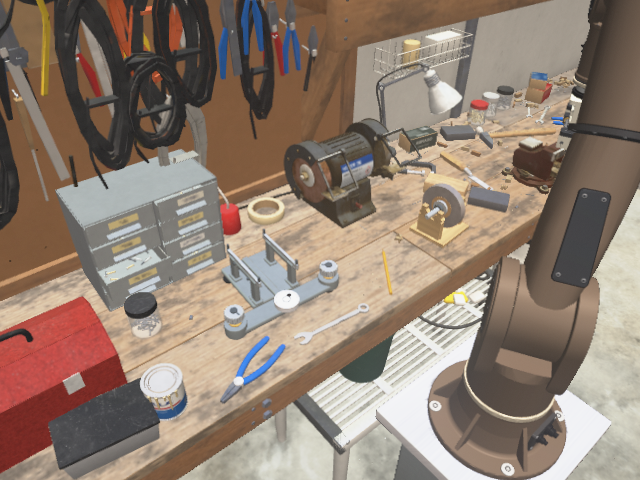

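View pics/top0.png

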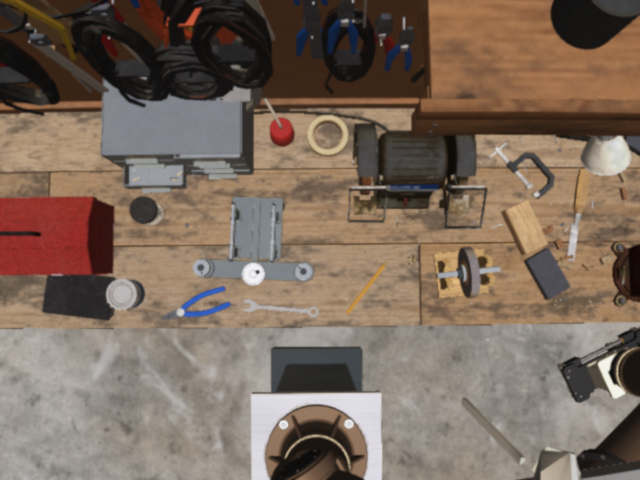

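```bash
cat >> h.py <<'E'
def mv(p,yaw,T=None):
    "normalised row to pose pointing down; returns also the pose reached assuming perfect tracking"
    T=tool() if T is None else T
    G=np.eye(4); G[:3,:3]=Ro.from_euler('xyz',[180,0,yaw],degrees=True).as_matrix(); G[:3,3]=p
    D=np.linalg.inv(T)@G
    r=np.r_[D[:3,3]/.6, np.degrees(Ro.from_matrix(D[:3,:3]).as_rotvec())/30]
    print('row',np.round(r,4).tolist(),'mm',np.round(np.linalg.norm(D[:3,3])*1e3,1))
    return G
E
python3 -c "
from h import *
m=camera_model('wrist');print(m)
T=mv([0.42,-.27,.27],48)
T=mv([.42,.05,.27],78,T)
T=mv([.40,.14,.27],85,T)
"
```

```text
{'mtx': array([[373.08313707,   0.        , 315.9619216 ],
       [  0.        , 373.08313707, 249.27018301],
       [  0.        ,   0.        ,   1.        ]]), 'k1': -0.061709200874210446, 'tool_from_camera': array([[-9.30854992e-04, -9.63936234e-01, -2.66131677e-01,
         7.23196494e-02],
       [ 9.99999529e-01, -8.23763061e-04, -5.14029338e-04,
        -8.80800008e-04],
       [ 2.76262060e-04, -2.66132030e-01,  9.63936547e-01,
        -1.57654335e-01],
       [ 0.00000000e+00,  0.00000000e+00,  0.00000000e+00,
         1.00000000e+00]])}
row [0.4572, -0.3464, -0.0721, 0.0001, 0.0001, -0.8022] mm 346.9
row [0.3963, -0.3569, 0.0, 0.0, 0.0, -1.0] mm 320.0
row [0.1398, -0.0638, 0.0, 0.0, 0.0, -0.2333] mm 92.2
```

>>> jog_arm:
  motion:
    - [0.4572,-0.3464,-0.0721,0,0,-0.8]
    - [0.4572,-0.3464,-0.0721,0,0,-0.8]
    - [0.4572,-0.3464,-0.0721,0,0,-0.8]
    - [0.4572,-0.3464,-0.0721,0,0,-0.8]
    - [0.4572,-0.3464,-0.0721,0,0,-0.8]
    - [0.4572,-0.3464,-0.0721,0,0,-0.8]
    - [0.4572,-0.3464,-0.0721,0,0,-0.8]
    - [0.4572,-0.3464,-0.0721,0,0,-0.8]

```text
time: 1.57
tcp_pos: [0.414, -0.28, 0.2689]
orientation: [180.0, 0.0, 47.9]
force: [0.8, 0.1, 0.7]
finger_gap: 0.0918
grip_force: 0.0
```

```bash
cat > b.py <<'E'
from h import *
T=tool(); print(np.round(T[:3,3],4), sensors.read_state()['orientation'],sensors.read_state()['joint_pos'],sensors.read_state()['joint_velocities'].round(1))
im=capture('wrist'); cv2.imwrite('pics/w1.png',im[:,:,::-1])
for q,z in [('wheel',.078),('saddle',0)]: print(q,lm('wrist',q,z,T,2))
m=cut_out('wrist','wheel')
if m: print(m[0]['confidence'],m[0]['box'])
mv([.42,.05,.27],78,T)
E
python3 b.py
```

```text
[ 0.414  -0.28    0.2689] [1.79956896e+02 5.42227372e-03 4.79168664e+01] [ 38.37018791  12.01616052 -12.5322444  102.80357937   2.86559337
  65.44564116 -17.16882033] [-41.1  -7.  -18.2   0.4   2.2   6.7 -59.1]
wheel [(0.89, array([390. , 266.8]), array([ 0.4399, -0.3593,  0.078 ]))]
saddle [(0.87, array([381.3, 247.7]), array([ 0.4422, -0.3637,  0.    ]))]
0.91 [333.4, 213.6, 112.2, 109.7]
row [0.4148, -0.3612, -0.0022, 0.0014, 0.0006, -1.0028] mm 330.0
```

View pics/w1.png

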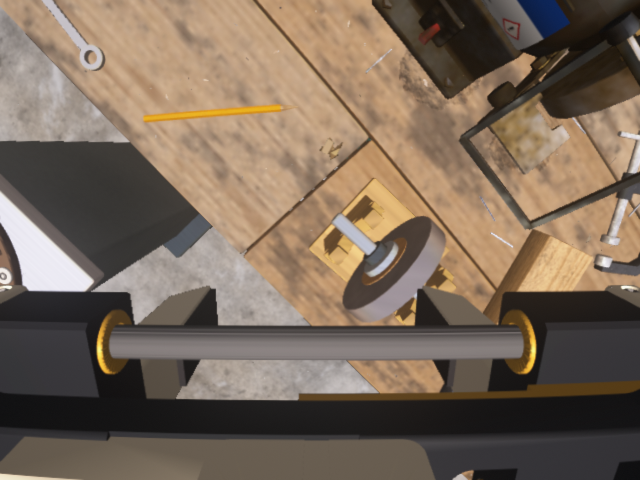

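```bash
python3 -c "
from h import *
T=mv([0.40,-.05,.25],45)
T=mv([.37,.13,.23],30,T)
"
```

```text
row [0.2705, -0.2745, 0.0309, 0.0017, -0.0001, 0.1038] mm 232.0
row [0.1768, -0.2475, 0.0333, -0.0, -0.0, 0.5] mm 183.6
```

>>> jog_arm:
  motion:
    - [0.27,-0.275,0.031,0,0,0.1]
    - [0.27,-0.275,0.031,0,0,0.1]
    - [0.27,-0.275,0.031,0,0,0.1]
    - [0.27,-0.275,0.031,0,0,0.1]
    - [0.27,-0.275,0.031,0,0,0.1]
    - [0.27,-0.275,0.031,0,0,0.1]
    - [0.27,-0.275,0.031,0,0,0.1]
    - [0.27,-0.275,0.031,0,0,0.1]

```text
time: 2.43
tcp_pos: [0.3994, -0.0514, 0.2497]
orientation: [180.0, 0.0, 45.0]
force: [-0.5, -0.6, 0.3]
finger_gap: 0.0919
grip_force: 0.0
```

>>> jog_arm:
  motion:
    - [0.177,-0.2475,0.033,0,0,0.5]
    - [0.177,-0.2475,0.033,0,0,0.5]
    - [0.177,-0.2475,0.033,0,0,0.5]
    - [0.177,-0.2475,0.033,0,0,0.5]
    - [0.177,-0.2475,0.033,0,0,0.5]
    - [0.177,-0.2475,0.033,0,0,0.5]
    - [0.177,-0.2475,0.033,0,0,0.5]
    - [0.177,-0.2475,0.033,0,0,0.5]

```text
time: 3.1
tcp_pos: [0.3708, 0.1272, 0.2297]
orientation: [180.0, 0.0, 29.8]
force: [-0.2, -0.6, 0.5]
finger_gap: 0.0919
grip_force: 0.0
```

```bash
cat > c.py <<'E'
from h import *
import sys
s=sensors.read_state();T=tool(); print(np.round(T[:3,3],4), s['orientation'].round(1),s['joint_pos'].round(1),s['joint_velocities'].round(1))
im=capture('wrist'); cv2.imwrite('pics/%s.png'%sys.argv[1],im[:,:,::-1])
P={}
for q,z in [('left_knob',.067),('right_knob',.067),('vial_centre',.052),('bubble_mark',.052),('ways_centre',.105),('stand',0)]:
    r=lm('wrist',q,z,T,2);print(q,r)
    if r:P[q]=r[0]
v=P['vial_centre'][1]; x,y=v.astype(int)
cv2.imwrite('pics/%sv.png'%sys.argv[1],cv2.resize(im[y-40:y+40,x-40:x+40,::-1],None,fx=6,fy=6,interpolation=2))
if 'bubble_mark' in P:
    d=P['bubble_mark'][2]-P['vial_centre'][2]
    l,r=P['left_knob'][2],P['right_knob'][2]; u=(l-r)[:2]/np.linalg.norm((l-r)[:2]); ax=np.array([u[1],-u[0]])
    print('yaw',np.degrees(np.arctan2(ax[1],ax[0])),'dist',np.linalg.norm(l-r))
    a=d[:2]@ax/.8*1e3; b=d[:2]@u/.8*1e3   # mrad
    off=max(50*abs(b)*1e-3-.27,0)
    el=off-.16*a+.12*b; er=off-.16*a-.12*b
    print('a,b mrad',a,b,'CCW turns deg L,R',el/8*360,er/8*360)
E
python3 c.py w2
```

```text
[0.3708 0.1272 0.2297] [180.    0.   29.8] [  5.5   5.5 -34.1 117.4   3.6  58.1 -90.6] [ 0.6 -0.4  0.5  0.2 -0.2  0.  -0.2]
left_knob [(0.79, array([216.9,  57.8]), array([0.4544, 0.2667, 0.067 ]))]
right_knob [(0.94, array([456.3, 214.2]), array([0.445, 0.029, 0.067]))]
vial_centre [(0.78, array([338.1, 148.4]), array([0.4415, 0.1464, 0.052 ]))]
bubble_mark [(0.58, array([349.8, 149.2]), array([0.446 , 0.1372, 0.052 ]))]
ways_centre [(0.67, array([415.3,  29.1]), array([0.5366, 0.1438, 0.105 ]))]
stand [(0.31, array([234.4,  73.5]), array([0.4544, 0.2668, 0.    ]))]
yaw -2.2646185787238666 dist 0.23788579192545317
a,b mrad 6.0750265423707 -11.268747823493607 CCW turns deg L,R -91.38674674907391 30.31572974465705
```

View pics/w2.png

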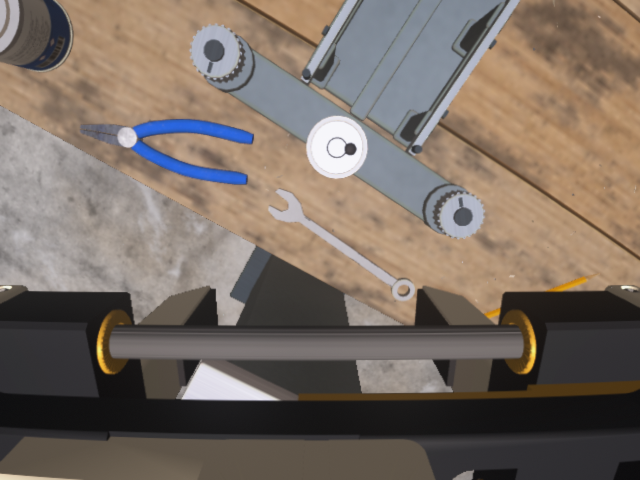

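View pics/w2v.png

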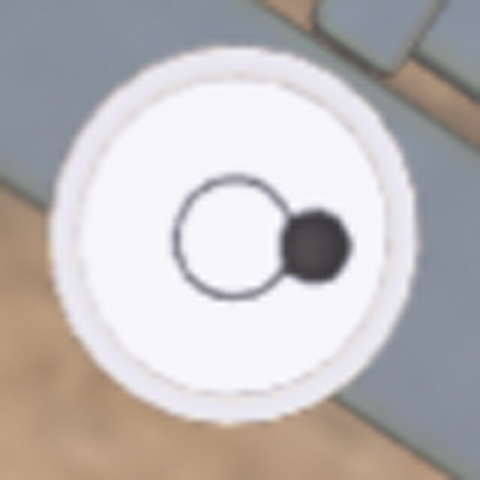

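```bash
python3 -c "
from h import *
T=tool()
d=(atz('wrist',[350.5,149.2],.052,T)-atz('wrist',[336.8,147.5],.052,T))[:2]
y=np.radians(-2.3); ax=np.array([np.cos(y),np.sin(y)]);u=np.array([-ax[1],ax[0]])
a=d@ax/.8e-3;b=d@u/.8e-3
off=max(.05*abs(b)-.27,0)
print(a,b,(off-.16*a+.12*b)*45,(off-.16*a-.12*b)*45, atz('wrist',[336.8,147.5],.052,T))
T=mv([.4545,.267,.12],30,T)
T=mv([.4545,.267,.05],30,T)
"
```

```text
6.46040804075365 -13.629272267364467 -101.59714553562435 45.59899495191188 [0.44098463 0.14922694 0.052     ]
row [0.2369, -0.1302, 0.1832, 0.0004, -0.0001, -0.005] mm 195.9
row [0.0, -0.0, 0.1167, 0.0, -0.0, -0.0] mm 70.0
```

>>> jog_arm:
  motion:
    - [0.237,-0.13,0.1,0,0,-1]
    - [0.237,-0.13,0.1,0,0,-1]
    - [0.237,-0.13,0.1,0,0,-1]
    - [0.237,-0.13,0.1,0,0,-1]
    - [0.237,-0.13,0.1,0,0,-1]
    - [0.237,-0.13,0.1,0,0,-1]
    - [0.237,-0.13,0.1,0,0,-1]
    - [0.237,-0.13,0.1,0,0,-1]
  jaw: 0.7

```text
time: 4.12
tcp_pos: [0.4539, 0.2664, 0.1703]
orientation: [180.0, 0.0, 59.8]
force: [0.1, -0.6, 1.4]
finger_gap: 0.0783
grip_force: 0.0
```

```bash
cat > k.py <<'E'
from h import *
import sys
T=tool(); s=sensors.read_state();print(np.round(T[:3,3],4),s['orientation'].round(1),s['joint_pos'].round(1),s['joint_velocities'].round(1))
im=capture('wrist')
print(lm('wrist',sys.argv[1],.067,T,2)); x,y,z,w=map(float,sys.argv[2:6])
mv([x,y,z],w,T)
E
python3 k.py left_knob .4555 .2677 .05 90
```

```text
[0.4539 0.2664 0.1703] [180.    0.   59.8] [ -7.1  24.1 -38.9 105.6  18.   56.5 -83.8] [ 0.4 -1.1  0.   0.2  0.1 -0.2  0.1]
[(0.73, array([319.3, 248.8]), array([0.4562, 0.2661, 0.067 ]))]
row [0.0034, 0.0011, 0.2004, 0.001, 0.0019, -1.0069] mm 120.3
```

>>> jog_arm:
  motion:
    - [0.0035,0.001,0.08,0,0,-1]
    - [0.0035,0.001,0.08,0,0,-1]
    - [0.0035,0.001,0.08,0,0,-1]
    - [0.0035,0.001,0.08,0,0,-1]
    - [0.0035,0.001,0.08,0,0,-1]
    - [0.0035,0.001,0.08,0,0,-1]
    - [0.0035,0.001,0.08,0,0,-1]
    - [0.0035,0.001,0.08,0,0,-1]

```text
time: 4.88
tcp_pos: [0.456, 0.269, 0.1224]
orientation: [179.9, 0.0, 89.7]
force: [-0.4, 0.2, 1.1]
finger_gap: 0.0781
grip_force: 0.0
```

>>> jog_arm:
  motion:
    - [0,0,0.02,0,0,-0.3]
    - [0,0,0.04,0,0,-0.6]
    - [0,0,0.06,0,0,-1]
    - [0,0,0.08,0,0,-1]
    - [0,0,0.1,0,0,-1]
    - [0,0,0.12,0,0,-1]
    - [0,0,0.12,0,0,-1]
    - [0,0,0.12,0,0,-1]

```text
time: 5.55
tcp_pos: [0.4554, 0.2691, 0.0495]
orientation: [-179.9, 0.0, 119.7]
force: [0.2, 0.4, -0.2]
finger_gap: 0.0781
grip_force: 0.0
```

>>> jog_arm:
  motion:
    - [0,0,0,0,0,0]
    - [0,0,0,0,0,0]
    - [0,0,0,0,0,0]
    - [0,0,0,0,0,0]
    - [0,0,0,0,0,0]
    - [0,0,0,0,0,0]
    - [0,0,0,0,0,0]
    - [0,0,0,0,0,0]
  jaw: -1
  newtons: 25

```text
time: 6.22
tcp_pos: [0.4557, 0.2692, 0.05]
orientation: [-180.0, 0.0, 119.9]
force: [-1.1, -1.1, 2.5]
finger_gap: 0.0393
grip_force: 25.0
```

```bash
python3 -c "
from h import *
print(sensors.read_state())"
```

```text
{'time': 6.2167, 'joint_pos': array([ -2.86637228,  37.46313905, -47.50454556, 111.25822283,
        37.20869672,  47.88414235, -40.83231755]), 'joint_velocities': array([ 0.10893065,  0.08534633,  0.02250533,  0.01378667,  0.04170663,
       -0.03934543, -0.00212926]), 'joint_torque': array([-9.58363339e-02, -6.06455898e+01, -1.36614382e+01, -2.05760622e+01,
        7.64793553e-02, -3.37851942e-01,  7.76885514e-03]), 'tcp_pos': array([0.45568435, 0.26921522, 0.04998589]), 'orientation': array([-1.79996687e+02,  6.97060167e-03,  1.19925898e+02]), 'force': array([-1.113437  , -1.14921003,  2.48155816]), 'wrist_torque': array([-0.11345712,  0.03472506, -0.03893241]), 'grip_force': 25.000253319740295, 'finger_gap': 0.03931465308169478}
```

>>> jog_arm:
  motion:
    - [0,0,0,0,0,0.15]
    - [0,0,0,0,0,0.3]
    - [0,0,0,0,0,0.45]
    - [0,0,0,0,0,0.6]
    - [0,0,0,0,0,0.7]
    - [0,0,0,0,0,0.8]
    - [0,0,0,0,0,0.9]
    - [0,0,0,0,0,1]

```text
time: 6.88
tcp_pos: [0.4573, 0.2694, 0.0501]
orientation: [179.9, -0.0, 89.8]
force: [5.1, -0.1, -3.0]
finger_gap: 0.0393
grip_force: 25.0
```

>>> jog_arm:
  motion:
    - [0,0,0,0,0,0.15]
    - [0,0,0,0,0,0.3]
    - [0,0,0,0,0,0.45]
    - [0,0,0,0,0,0.6]
    - [0,0,0,0,0,0.7]
    - [0,0,0,0,0,0.8]
    - [0,0,0,0,0,0.9]
    - [0,0,0,0,0,1]

```text
time: 7.55
tcp_pos: [0.4586, 0.2686, 0.0502]
orientation: [179.8, -0.1, 59.7]
force: [9.5, -3.1, -2.8]
finger_gap: 0.0397
grip_force: 25.0
```

>>> jog_arm:
  motion:
    - [0,0,0,0,0,0.15]
    - [0,0,0,0,0,0.3]
    - [0,0,0,0,0,0.45]
    - [0,0,0,0,0,0.6]
    - [0,0,0,0,0,0.7]
    - [0,0,0,0,0,0.8]
    - [0,0,0,0,0,0.9]
    - [0,0,0,0,0,1]

```text
time: 8.22
tcp_pos: [0.4591, 0.2674, 0.0502]
orientation: [179.8, -0.2, 29.6]
force: [10.1, -5.2, -2.1]
finger_gap: 0.0395
grip_force: 25.0
```

>>> jog_arm:
  motion:
    - [0,0,0,0,0,0.1]
    - [0,0,0,0,0,0.2]
    - [0,0,0,0,0,0.3]
    - [0,0,0,0,0,0.35]
    - [0,0,0,0,0,0.35]
    - [0,0,0,0,0,0.35]
    - [0,0,0,0,0,0.35]
    - [0,0,0,0,0,0.35]

```text
time: 8.88
tcp_pos: [0.4591, 0.267, 0.0502]
orientation: [179.8, -0.2, 19.3]
force: [10.1, -7.0, -1.3]
finger_gap: 0.0396
grip_force: 25.0
```

>>> jog_arm:
  motion:
    - [0,0,0,0,0,0]
    - [0,0,0,0,0,0]
    - [0,0,0,0,0,0]
    - [0,0,0,0,0,0]
    - [0,0,-0.05,0,0,0]
    - [0,0,-0.1,0,0,0]
    - [0,0,-0.15,0,0,0]
    - [0,0,-0.2,0,0,0]
  jaw: 0.7

```text
time: 9.55
tcp_pos: [0.4547, 0.2697, 0.171]
orientation: [-180.0, 0.1, 19.5]
force: [1.5, 0.6, -0.3]
finger_gap: 0.0781
grip_force: 0.0
```

```bash
python3 k.py right_knob .4455 .029 .15 30
```

```text
[0.4547 0.2697 0.171 ] [-1.80e+02  1.00e-01  1.95e+01] [ -17.    21.6  -25.4  106.    11.1   54.9 -117.8] [  7.5 -23.9  -6.6 -24.1 -15.6  45.   14.3]
[]
row [-0.1483, 0.373, 0.035, -0.0013, 0.0021, -0.3499] mm 241.8
```

>>> jog_arm:
  motion:
    - [-0.15,0.373,0,0,0,-0.35]
    - [-0.15,0.373,0,0,0,-0.35]
    - [-0.15,0.373,0,0,0,-0.35]
    - [-0.15,0.373,0,0,0,-0.35]
    - [-0.15,0.373,0,0,0,-0.35]
    - [-0.15,0.373,0,0,0,-0.35]
    - [-0.15,0.373,0,0,0,-0.35]
    - [-0.15,0.373,0,0,0,-0.35]

```text
time: 10.32
tcp_pos: [0.4448, 0.0266, 0.1694]
orientation: [-180.0, 0.1, 29.7]
force: [-0.0, -0.0, -0.1]
finger_gap: 0.0781
grip_force: 0.0
```

```bash
python3 k.py right_knob .4455 .029 .05 30; python3 -c "
from h import *
T=tool()
for q in ['vial_centre','bubble_mark']: print(q,lm('wrist',q,.052,T,2))"
```

```text
[0.4448 0.0266 0.1694] [-1.80e+02  1.00e-01  2.97e+01] [ 10.2  14.1 -24.3 116.8   7.4  50.7 -78.5] [-2.7  0.4 -2.6 -1.  -0.4 -0.1 -1.2]
[(0.93, array([317.3, 248.3]), array([0.4459, 0.0272, 0.067 ]))]
row [0.0032, -0.0029, 0.199, -0.0002, 0.0017, -0.0098] mm 119.4
vial_centre [(0.98, array([173.9, 167.7]), array([0.4433, 0.1493, 0.052 ]))]
bubble_mark [(0.66, array([175.3, 174.5]), array([0.4393, 0.1464, 0.052 ]))]
```

>>> jog_arm:
  motion:
    - [0.002,-0.001,0.05,0,0,0]
    - [0.002,-0.001,0.1,0,0,0]
    - [0.002,-0.001,0.15,0,0,0]
    - [0.002,-0.001,0.18,0,0,0]
    - [0.002,-0.001,0.199,0,0,0]
    - [0.002,-0.001,0.199,0,0,0]
    - [0.002,-0.001,0.199,0,0,0]
    - [0.002,-0.001,0.199,0,0,0]

```text
time: 11.18
tcp_pos: [0.4466, 0.0304, 0.0511]
orientation: [180.0, -0.1, 30.0]
force: [0.0, -0.2, 0.8]
finger_gap: 0.0781
grip_force: 0.0
```

>>> jog_arm:
  motion:
    - [0,0,0,0,0,0]
    - [0,0,0,0,0,0]
    - [0,0,0,0,0,0]
    - [0,0,0,0,0,0]
    - [0,0,0,0,0,0]
    - [0,0,0,0,0,0]
    - [0,0,0,0,0,0]
    - [0,0,0,0,0,0]
  jaw: -1
  newtons: 25

```text
time: 11.85
tcp_pos: [0.4471, 0.028, 0.0509]
orientation: [179.9, -0.0, 29.8]
force: [2.1, -4.7, 4.5]
finger_gap: 0.0396
grip_force: 25.0
```

>>> jog_arm:
  motion:
    - [0,0,0,0,0,-0.15]
    - [0,0,0,0,0,-0.3]
    - [0,0,0,0,0,-0.45]
    - [0,0,0,0,0,-0.6]
    - [0,0,0,0,0,-0.7]
    - [0,0,0,0,0,-0.8]
    - [0,0,0,0,0,-0.9]
    - [0,0,0,0,0,-1]

```text
time: 12.52
tcp_pos: [0.4463, 0.0283, 0.0508]
orientation: [180.0, 0.1, 60.0]
force: [-0.8, -3.3, 8.3]
finger_gap: 0.0395
grip_force: 25.0
```

>>> jog_arm:
  motion:
    - [0,0,0,0,0,-0.15]
    - [0,0,0,0,0,-0.3]
    - [0,0,0,0,0,-0.45]
    - [0,0,0,0,0,-0.6]
    - [0,0,0,0,0,-0.67]
    - [0,0,0,0,0,-0.67]
    - [0,0,0,0,0,-0.67]
    - [0,0,0,0,0,-0.67]

```text
time: 13.18
tcp_pos: [0.4456, 0.0282, 0.0508]
orientation: [-180.0, 0.1, 80.0]
force: [-2.7, -3.8, 11.1]
finger_gap: 0.0396
grip_force: 25.0
```

>>> jog_arm:
  motion:
    - [0,0,0,0,0,0]
    - [0,0,0,0,0,0]
    - [0,0,0,0,0,0]
    - [0,0,0,0,0,0]
    - [0,0,-0.05,0,0,0]
    - [0,0,-0.1,0,0,0]
    - [0,0,-0.15,0,0,0]
    - [0,0,-0.2,0,0,0]
  jaw: 0.7

```text
time: 13.85
tcp_pos: [0.4455, 0.0297, 0.1717]
orientation: [-179.9, -0.0, 80.1]
force: [0.1, 0.8, 0.4]
finger_gap: 0.0781
grip_force: 0.0
```

```bash
python3 -c "
from h import *
mv([.37,.13,.21],30)"
```

```text
row [0.1429, -0.1528, -0.0637, -0.0021, 0.0002, 1.6693] mm 131.2
```

>>> jog_arm:
  motion:
    - [0.075,-0.055,-0.05,0,0,0.2]
    - [0.075,-0.055,-0.05,0,0,0.2]
    - [0.075,-0.055,-0.05,0,0,0.5]
    - [0.075,-0.055,-0.05,0,0,0.5]
    - [0.075,-0.055,-0.05,0,0,0.5]
    - [0.075,-0.055,-0.05,0,0,0.5]
    - [0.075,-0.055,-0.05,0,0,0.5]
    - [0.075,-0.055,-0.05,0,0,0.5]

```text
time: 14.52
tcp_pos: [0.4212, 0.0792, 0.2002]
orientation: [-180.0, 0.0, 65.1]
force: [-0.5, -0.0, 0.6]
finger_gap: 0.0784
grip_force: 0.0
```

```bash
python3 c.py w3
```

```text
[0.4212 0.0792 0.2002] [-180.     0.    65.1] [ 17.6  12.6 -40.8 115.5  10.   55.4 -53.1] [-0.   0.  -0.1 -0.  -0.1  0.  -0.3]
left_knob [(0.24, array([367.3, 280.4]), array([0.445 , 0.0303, 0.067 ]))]
right_knob [(0.85, array([367.4, 283.7]), array([0.4439, 0.0276, 0.067 ]))]
vial_centre [(0.78, array([305.2, 150.3]), array([0.4427, 0.1465, 0.052 ]))]
bubble_mark [(0.46, array([305. , 147.9]), array([0.4433, 0.1482, 0.052 ]))]
ways_centre [(0.73, array([438.5,  92.4]), array([0.5373, 0.1434, 0.105 ]))]
stand [(0.76, array([399.5, 107.1]), array([0.5355, 0.1454, 0.    ])), (0.18, array([372.5, 281.6]), array([4.477e-01, 4.000e-04, 0.000e+00]))]
yaw -22.166345822082263 dist 0.002915475947422647
a,b mrad -0.10718661571401172 2.250918929995458 CCW turns deg L,R 12.926705855116358 -11.383218588834588
```

View pics/w3v.png

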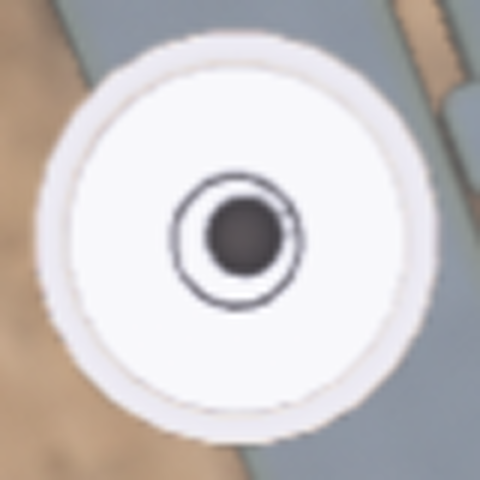

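```bash
python3 -c "
from h import *
T=mv([.40,-.12,.26],37)
T=mv([.385,-.35,.26],8,T)"
```

```text
row [-0.3163, 0.108, -0.0993, -0.0002, 0.0001, 0.9346] mm 209.2
row [-0.2507, 0.2911, 0.0, 0.0, -0.0, 0.9667] mm 230.5
```

>>> jog_arm:
  motion:
    - [-0.3163,0.108,-0.1,0,0,0.93]
    - [-0.3163,0.108,-0.1,0,0,0.93]
    - [-0.3163,0.108,-0.1,0,0,0.93]
    - [-0.3163,0.108,-0.1,0,0,0.93]
    - [-0.3163,0.108,-0.1,0,0,0.93]
    - [-0.3163,0.108,-0.1,0,0,0.93]
    - [-0.3163,0.108,-0.1,0,0,0.93]
    - [-0.3163,0.108,-0.1,0,0,0.93]

```text
time: 15.53
tcp_pos: [0.3999, -0.1195, 0.2604]
orientation: [-180.0, -0.0, 37.1]
force: [-0.3, 0.1, 0.5]
finger_gap: 0.0783
grip_force: 0.0
```

>>> jog_arm:
  motion:
    - [-0.25,0.291,0,0,0,0.97]
    - [-0.25,0.291,0,0,0,0.97]
    - [-0.25,0.291,0,0,0,0.97]
    - [-0.25,0.291,0,0,0,0.97]
    - [-0.25,0.291,0,0,0,0.97]
    - [-0.25,0.291,0,0,0,0.97]
    - [-0.25,0.291,0,0,0,0.97]
    - [-0.25,0.291,0,0,0,0.97]

```text
time: 16.2
tcp_pos: [0.3864, -0.3489, 0.2596]
orientation: [-179.9, 0.0, 8.1]
force: [0.0, 1.4, 0.5]
finger_gap: 0.0779
grip_force: 0.0
```

```bash
cat > d.py <<'E'
from h import *
s=sensors.read_state();T=tool(); print(np.round(T[:3,3],4), s['orientation'].round(1),s['joint_pos'].round(1),s['joint_velocities'].round(1))
im=capture('wrist'); cv2.imwrite('pics/w4.png',im[:,:,::-1])
for q,z in [('wheel',.078),('saddle',0)]: print(q,lm('wrist',q,z,T,2))
for q in ['wheel','saddle']:
    m=cut_out('wrist',q)[0]['mask'].astype(np.uint8)
    c=max(cv2.findContours(m,0,2)[0],key=cv2.contourArea); r=cv2.minAreaRect(c); print(q,r,m.sum())
    if q=='saddle':
        P=np.array([atz('wrist',p,0.0,T)[:2] for p in cv2.boxPoints(r)]); print(P.round(4), np.degrees(np.arctan2(*(P[1]-P[0])[::-1])))
E
python3 d.py
```

```text
[ 0.3864 -0.3489  0.2596] [-179.9    0.     8.1] [ 48.5  14.8 -15.3 100.7   4.2  65.2 -50. ] [-1.3 -1.5 -2.2  1.4 -0.5  0.3 -0.3]
wheel [(0.81, array([342.1, 173. ]), array([ 0.4381, -0.3637,  0.078 ]))]
saddle []
wheel ((338.56097412109375, 169.95120239257812), (119.00439453125, 134.30943298339844), 51.34019470214844) 6967
saddle ((301.21441650390625, 135.782470703125), (52.53666305541992, 49.403533935546875), 2.6025619506835938) 7816
[[ 0.4378 -0.2935]
 [ 0.4892 -0.29  ]
 [ 0.4945 -0.3455]
 [ 0.4432 -0.3506]] 3.8913711608381027
```

View pics/w4.png

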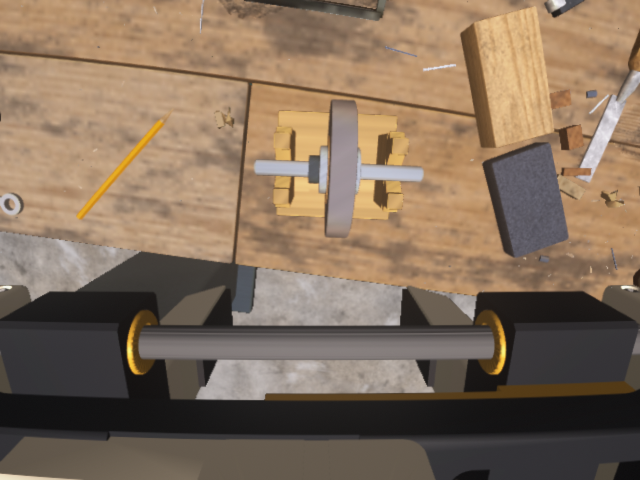

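```bash
python3 -c "
from h import *
T=tool()
a=atz('wrist',[256,167],.08,T);b=atz('wrist',[423.5,174],.08,T)
d=a-b;print(a,b,np.linalg.norm(d),(a+b)/2); y=np.degrees(np.arctan2(-d[0],d[1]));print('wheel yaw',y)
print('rim top', atz('wrist',[343.5,101],.118,T),atz('wrist',[339,236],.118,T))
c=(a+b)/2
T=mv([c[0],c[1],.19],y,T)
T=mv([c[0],c[1],.106],y,T)"
```

```text
[ 0.43291198 -0.28609473  0.08      ] [ 0.44832241 -0.43533033  0.08      ] 0.15002914825039665 [ 0.44061719 -0.36071253  0.08      ]
wheel yaw 5.89560360039704
rim top [ 0.49423143 -0.35239779  0.118     ] [ 0.38960969 -0.36550915  0.118     ]
row [0.0861, 0.0339, 0.1177, -0.0005, -0.0004, 0.0771] mm 89.8
row [0.0, 0.0, 0.14, 0.0, 0.0, 0.0] mm 84.0
```

>>> jog_arm:
  motion:
    - [0.086,0.034,0.1177,0,0,0.077]
    - [0.086,0.034,0.1177,0,0,0.077]
    - [0.086,0.034,0.1177,0,0,0.077]
    - [0.086,0.034,0.1177,0,0,0.077]
    - [0.086,0.034,0.1177,0,0,0.077]
    - [0.086,0.034,0.1177,0,0,0.077]
    - [0.086,0.034,0.1177,0,0,0.077]
    - [0.086,0.034,0.1177,0,0,0.077]
  jaw: 0.1

```text
time: 17.12
tcp_pos: [0.4396, -0.3631, 0.1914]
orientation: [179.9, -0.1, 5.7]
force: [0.5, 0.1, 0.4]
finger_gap: 0.0508
grip_force: 0.0
```

>>> jog_arm:
  motion:
    - [0,0,0.03,0,0,0]
    - [0,0,0.06,0,0,0]
    - [0,0,0.09,0,0,0]
    - [0,0,0.12,0,0,0]
    - [0,0,0.14,0,0,0]
    - [0,0,0.14,0,0,0]
    - [0,0,0.14,0,0,0]
    - [0,0,0.14,0,0,0]

```text
time: 17.78
tcp_pos: [0.4402, -0.3632, 0.1072]
orientation: [179.9, -0.1, 5.7]
force: [0.0, -0.2, 0.2]
finger_gap: 0.0505
grip_force: 0.0
```

>>> jog_arm:
  motion:
    - [0,0,0,0,0,0]
    - [0,0,0,0,0,0]
    - [0,0,0,0,0,0]
    - [0,0,0,0,0,0]
    - [0,0,0,0,0,0]
    - [0,0,0,0,0,0]
    - [0,0,0,0,0,0]
    - [0,0,0,0,0,0]
  jaw: -1
  newtons: 35

```text
time: 18.45
tcp_pos: [0.4398, -0.362, 0.1061]
orientation: [-180.0, 0.0, 5.8]
force: [-1.4, 3.3, 6.1]
finger_gap: 0.0196
grip_force: 35.0
```

>>> jog_arm:
  motion:
    - [0,0,-0.01,0,0,0]
    - [0,0,-0.03,0,0,0]
    - [0,0,-0.05,0,0,0]
    - [0,0,-0.08,0,0,0]
    - [0,0,-0.11,0,0,0]
    - [0,0,-0.14,0,0,0]
    - [0,0,-0.16,0,0,0]
    - [0,0,-0.18,0,0,0]

```text
time: 19.12
tcp_pos: [0.4393, -0.363, 0.2145]
orientation: [180.0, 0.0, 5.7]
force: [-0.1, 0.6, -6.1]
finger_gap: 0.02
grip_force: 35.0
```

```bash
python3 -c "
from h import *
s=sensors.read_state();print(s['joint_pos'].round(1),s['force'])
T=mv([.40,-.15,.25],3)
T=mv([.42,.10,.25],-1,T)
T=mv([.5375,.143,.25],-2.4,T)"
```

```text
[ 45.2  21.4 -14.8  98.    6.1  61.4 -55.9] [-0.06753323  0.61939084 -6.13389944]
row [-0.0299, -0.3597, -0.0592, 0.0003, 0.001, 0.09] mm 219.5
row [0.0551, -0.4144, -0.0, 0.0, -0.0, 0.1333] mm 250.8
row [0.1946, -0.0751, 0.0, 0.0, -0.0, 0.0467] mm 125.1
```

>>> jog_arm:
  motion:
    - [-0.002,-0.03,-0.01,0,0,0.01]
    - [-0.006,-0.08,-0.02,0,0,0.02]
    - [-0.01,-0.13,-0.03,0,0,0.03]
    - [-0.015,-0.18,-0.04,0,0,0.045]
    - [-0.02,-0.23,-0.05,0,0,0.06]
    - [-0.025,-0.28,-0.059,0,0,0.07]
    - [-0.03,-0.32,-0.059,0,0,0.08]
    - [-0.03,-0.36,-0.059,0,0,0.09]

```text
time: 19.78
tcp_pos: [0.3991, -0.1486, 0.2494]
orientation: [180.0, 0.0, 3.0]
force: [0.1, -0.1, -5.3]
finger_gap: 0.0196
grip_force: 35.0
```

>>> jog_arm:
  motion:
    - [0.006,-0.05,0,0,0,0.015]
    - [0.013,-0.1,0,0,0,0.03]
    - [0.02,-0.16,0,0,0,0.05]
    - [0.028,-0.22,0,0,0,0.07]
    - [0.036,-0.28,0,0,0,0.09]
    - [0.044,-0.33,0,0,0,0.11]
    - [0.05,-0.38,0,0,0,0.12]
    - [0.055,-0.414,0,0,0,0.133]

```text
time: 20.45
tcp_pos: [0.4196, 0.1029, 0.2493]
orientation: [-180.0, -0.0, -0.9]
force: [0.2, 0.9, -5.6]
finger_gap: 0.0197
grip_force: 35.0
```

>>> jog_arm:
  motion:
    - [0.02,-0.008,0,0,0,0.005]
    - [0.045,-0.017,0,0,0,0.01]
    - [0.075,-0.029,0,0,0,0.02]
    - [0.105,-0.04,0,0,0,0.03]
    - [0.135,-0.052,0,0,0,0.04]
    - [0.165,-0.064,0,0,0,0.047]
    - [0.185,-0.071,0,0,0,0.047]
    - [0.195,-0.075,0,0,0,0.047]

```text
time: 21.12
tcp_pos: [0.5391, 0.1431, 0.2486]
orientation: [180.0, 0.0, -2.4]
force: [0.1, -0.5, -5.6]
finger_gap: 0.0198
grip_force: 35.0
```

```bash
python3 -c "
from h import *
import sys
T=tool();s=sensors.read_state();print(s['joint_pos'].round(1),T[:3,3])
im=capture('wrist'); cv2.imwrite('pics/w5.png',im[:,:,::-1])
for q,z in [('ways_centre',.105),('wheel',T[2,3]-.028),('vial_centre',.052),('left_knob',.067),('right_knob',.067)]: print(q,lm('wrist',q,z,T,1))
im=capture('top')
for q,z in [('ways_centre',.105),('wheel',T[2,3]-.028),('vial_centre',.052),('left_knob',.067),('right_knob',.067)]: print(q,lm('top',q,z,None,1))
mv([.5375,.143,.165],-2.4,T)
"
```

```text
[   4.    21.2  -32.9   95.8   12.4   66.7 -124.4] [0.53914648 0.14311296 0.2485644 ]
ways_centre []
wheel [(0.76, array([314.8, 284.6]), array([0.5403, 0.1449, 0.2206]))]
vial_centre []
left_knob []
right_knob []
ways_centre []
wheel []
vial_centre []
left_knob [(0.48, array([202.3, 266.2]), array([0.4603, 0.2635, 0.067 ]))]
right_knob []
row [-0.0027, 0.0003, 0.1393, 0.0003, 0.0011, -0.0002] mm 83.6
```

View pics/w5.png

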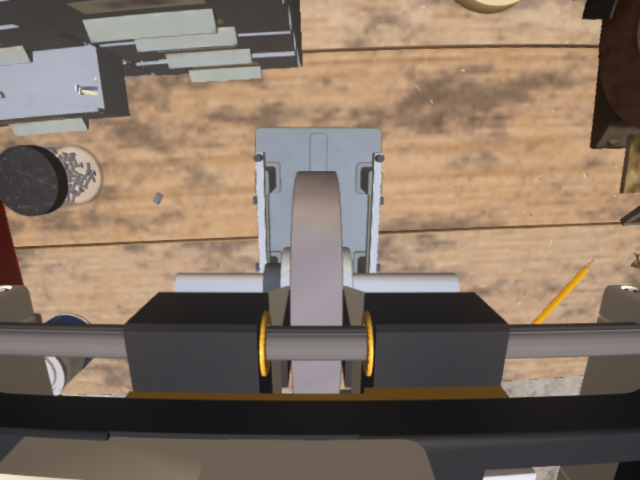

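```bash
python3 -c "
from h import *
T=tool()
a=atz('wrist',[258.5,157],.117,T);b=atz('wrist',[379,157],.117,T);c=(a+b)/2;d=(a-b)[:2];print(a,b,np.linalg.norm(d))
y=np.arctan2(-d[0],d[1]);print(np.degrees(y),c[:2]-.066*np.array([np.cos(y),np.sin(y)]))
# arbor ends in hand
z=T[2,3]-.028
e=atz('wrist',[175,283],z,T);f=atz('wrist',[458.5,283],z,T);print(e,f,(e+f)/2)
"
```

```text
[0.60400344 0.18511644 0.117     ] [0.60013354 0.09373733 0.117     ] 0.09146101685773578
-2.4250256879944616 [0.5361276  0.14221948]
[0.54287658 0.21951942 0.22143754] [0.53641685 0.06805999 0.22143754] [0.53964671 0.1437897  0.22143754]
```

>>> jog_arm:
  motion:
    - [-0.005,0.002,0.02,0,0,0]
    - [-0.005,0.002,0.045,0,0,0]
    - [-0.005,0.002,0.07,0,0,0]
    - [-0.005,0.002,0.095,0,0,0]
    - [-0.005,0.002,0.12,0,0,0]
    - [-0.005,0.002,0.14,0,0,0]
    - [-0.005,0.002,0.155,0,0,0]
    - [-0.005,0.002,0.166,0,0,0]

```text
time: 22.38
tcp_pos: [0.5346, 0.142, 0.1488]
orientation: [180.0, 0.0, -2.4]
force: [0.3, -0.2, -5.5]
finger_gap: 0.0201
grip_force: 35.0
```

>>> jog_arm:
  motion:
    - [0,0,0.001,0,0,0]
    - [0,0,0.002,0,0,0]
    - [0,0,0.003,0,0,0]
    - [0,0,0.004,0,0,0]
    - [0,0,0.005,0,0,0]
    - [0,0,0.006,0,0,0]
    - [0,0,0.007,0,0,0]
    - [0,0,0.008,0,0,0]

```text
time: 23.05
tcp_pos: [0.5349, 0.1421, 0.145]
orientation: [-180.0, -0.0, -2.4]
force: [0.7, 0.8, -5.5]
finger_gap: 0.0199
grip_force: 35.0
```

>>> jog_arm:
  motion:
    - [0,0,0.001,0,0,0]
    - [0,0,0.002,0,0,0]
    - [0,0,0.003,0,0,0]
    - [0,0,0.004,0,0,0]
    - [0,0,0.005,0,0,0]
    - [0,0,0.006,0,0,0]
    - [0,0,0.006,0,0,0]
    - [0,0,0.006,0,0,0]

```text
time: 23.72
tcp_pos: [0.5348, 0.1421, 0.1412]
orientation: [180.0, 0.0, -2.4]
force: [0.4, 0.5, -5.2]
finger_gap: 0.0201
grip_force: 35.0
```

>>> jog_arm:
  motion:
    - [0,0,0.0005,0,0,0]
    - [0,0,0.001,0,0,0]
    - [0,0,0.0015,0,0,0]
    - [0,0,0.002,0,0,0]
    - [0,0,0.0025,0,0,0]
    - [0,0,0.003,0,0,0]
    - [0,0,0.003,0,0,0]
    - [0,0,0.003,0,0,0]

```text
time: 24.38
tcp_pos: [0.5349, 0.1421, 0.1397]
orientation: [180.0, -0.0, -2.4]
force: [-0.3, -0.5, -2.8]
finger_gap: 0.0201
grip_force: 35.0
```

>>> jog_arm:
  motion:
    - [0,0,0.0003,0,0,0]
    - [0,0,0.0006,0,0,0]
    - [0,0,0.0009,0,0,0]
    - [0,0,0.0009,0,0,0]
    - [0,0,0.0009,0,0,0]
    - [0,0,0.0009,0,0,0]
    - [0,0,0.0009,0,0,0]
    - [0,0,0.0009,0,0,0]

```text
time: 25.05
tcp_pos: [0.5351, 0.1422, 0.1394]
orientation: [180.0, -0.0, -2.4]
force: [-1.2, -1.3, 5.7]
finger_gap: 0.0196
grip_force: 35.0
```

>>> jog_arm:
  motion:
    - [0,0,-0.0005,0,0,0]
    - [0,0,-0.0005,0,0,0]
    - [0,0,-0.0005,0,0,0]
    - [0,0,-0.0005,0,0,0]
    - [0,0,-0.0005,0,0,0]
    - [0,0,-0.0005,0,0,0]
    - [0,0,-0.0005,0,0,0]
    - [0,0,-0.0005,0,0,0]
  newtons: 4

```text
time: 25.72
tcp_pos: [0.5351, 0.1422, 0.1394]
orientation: [-180.0, -0.0, -2.4]
force: [-0.4, -1.9, 4.7]
finger_gap: 0.0202
grip_force: 4.0
```

>>> jog_arm:
  motion:
    - [0,0,0,0,0,0]
    - [0,0,0,0,0,0]
    - [0,0,0,0,0,0]
    - [0,0,0,0,0,0]
    - [0,0,0,0,0,0]
    - [0,0,0,0,0,0]
    - [0,0,0,0,0,0]
    - [0,0,0,0,0,0]
  jaw: -0.1

```text
time: 26.38
tcp_pos: [0.5348, 0.1422, 0.1392]
orientation: [180.0, 0.0, -2.4]
force: [-0.3, 1.0, 0.2]
finger_gap: 0.0414
grip_force: 0.0
```

>>> jog_arm:
  motion:
    - [0,0,-0.015,0,0,0]
    - [0,0,-0.03,0,0,0]
    - [0,0,-0.05,0,0,0]
    - [0,0,-0.08,0,0,0]
    - [0,0,-0.11,0,0,0]
    - [0,0,-0.15,0,0,0]
    - [0,0,-0.18,0,0,0]
    - [0,0,-0.2,0,0,0]

```text
time: 27.05
tcp_pos: [0.5355, 0.1427, 0.2629]
orientation: [-179.9, -0.2, -2.4]
force: [0.3, -0.8, -0.5]
finger_gap: 0.0413
grip_force: 0.0
```

>>> jog_arm:
  motion:
    - [-0.04,0,0,0,0,0]
    - [-0.09,0,0,0,0,0]
    - [-0.14,0,0,0,0,0]
    - [-0.19,0,0,0,0,0]
    - [-0.23,0,0,0,0,0]
    - [-0.25,0,0,0,0,0]
    - [-0.25,0,0,0,0,0]
    - [-0.25,0,0,0,0,0]

```text
time: 27.72
tcp_pos: [0.3857, 0.1484, 0.2603]
orientation: [-180.0, -0.1, -2.4]
force: [-0.1, 0.1, -0.8]
finger_gap: 0.0414
grip_force: 0.0
```

```bash
cat >> c.py <<'E'
print('wheel',lm('wrist','wheel',.112,T))
E
python3 c.py w6; python3 -c "
import cv2,numpy as np
a=cv2.imread('pics/w6.png');b=cv2.imread('pics/w6v.png')
a=cv2.resize(a,(800,600)); a[-250:,:250]=cv2.resize(b,(250,250)); cv2.imwrite('pics/w7.png',a)"
```

```text
[0.3857 0.1484 0.2603] [-1.8e+02 -1.0e-01 -2.4e+00] [   6.3    6.2  -37.3  112.2    4.3   62.8 -125.1] [ 0.   1.9  1.  -1.3  0.5 -0.3 -0.1]
left_knob [(0.94, array([187.1, 156.5]), array([0.4549, 0.2659, 0.067 ]))]
right_knob [(0.7, array([443.8, 157.2]), array([0.4443, 0.029 , 0.067 ]))]
vial_centre [(0.78, array([316.8, 165.7]), array([0.4403, 0.1466, 0.052 ]))]
bubble_mark [(0.56, array([318.9, 163.8]), array([0.442 , 0.1445, 0.052 ]))]
ways_centre [(0.25, array([317.3, 166. ]), array([0.4424, 0.1462, 0.105 ]))]
stand []
yaw -2.561968921876351 dist 0.23713702789737418
a,b mrad 2.2402131995594465 -2.5273889333697017 CCW turns deg L,R -29.777435277024406 -2.4816347966316266
wheel [(0.65, array([318.4,  43.1]), array([0.534 , 0.1416, 0.112 ]))]
```

View pics/w7.png

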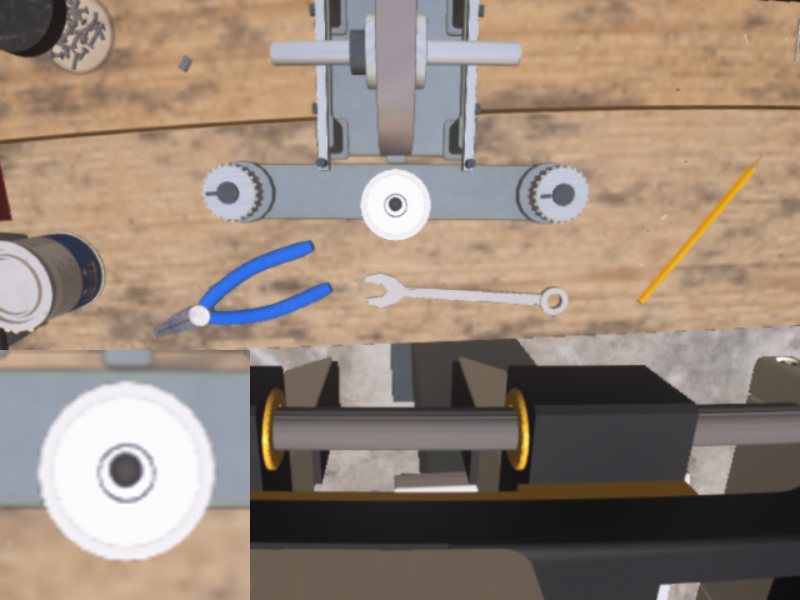

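>>> jog_arm:
  motion:
    - [0,0,0,0,0,0]
    - [0,0,0,0,0,0]
    - [0,0,0,0,0,0]
    - [0,0,0,0,0,0]
    - [0,0,0,0,0,0]
    - [0,0,0,0,0,0]
    - [0,0,0,0,0,0]
    - [0,0,0,0,0,0]

```text
time: 28.78
tcp_pos: [0.385, 0.1484, 0.2593]
orientation: [180.0, -0.0, -2.4]
force: [-0.2, -0.1, -0.5]
finger_gap: 0.0412
grip_force: 0.0
```

```bash
python3 -c "
from h import *
a=cv2.imread('pics/w6.png').astype(int); T=tool(); b=capture('wrist')[:,:,::-1].astype(int)
print(lm('wrist','wheel',.112,T), abs(a-b)[:200].mean(), abs(a-b)[0:120,200:440].max())
r=workorder.sign_off(); print(r)"
```

```text
[(0.69, array([317.2,  40. ]), array([0.5348, 0.1423, 0.112 ]))] 5.799919270833334 118
the job is handed in; nothing more can be done
None
```

The job is handed in at about 29 s: before hand-in the bubble was inside the circle and the wheel lay still, square and central on the ways (about 1–2 mm off my measured centre) with the gripper clear; sign-off gave no verdict, and all four feet bearing is inferred from the bubble, not measured.

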